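Hold a specimen stand against the sprung jig panel for screwing

ROBOT

A 6-joint arm with a two-finger parallel gripper is mounted at the origin on the work surface. World frame = base frame: x ahead of the robot, y to its left, z up, the work surface at z = 0. Lengths are in m, angles in rad, forces in N, time in s.
With the tool pointing down it reaches from about 0.35 to 0.975 m from the base axis. Payload 17.4 kg.
Tool frame: the origin (TCP) lies midway between the tips of the shut fingers; the grasp point (between the pads) lies 19 mm behind it; z points along the fingers, x is the direction in which the jaws open and shut, and the axes are right-handed (so a half turn about z gives the same grasp; the last joint's range is limited). The gripper opens to 85 mm and grips with 20 to 120 N. Pads are 22 mm wide; open, the fingers measure 114 mm over their backs; the gripper's body (76 mm by 85 mm) begins 54 mm behind the grasp point. The pads swing forward as they close: fully open they stand 13 mm farther back than shut.
Start: joints at [-0.038, 0.116, 1.442, -0, 1.584, -0.038], TCP at [0.675, -0, 0.192] pointing down, gripper open.
Joint ranges: [-2.83, 2.83], [-0.83, 2.19], [0.07, 2.5], [-1.14, 4.28], [0.01, 3], [-2.97, 2.97]. Speed limits (rad/s): [1.89, 1.89, 2.22, 3.14, 3.14, 3.14].

INTERFACE

Orientations are given as a rotation vector (axis times angle).
In Python, from bench import env gives the robot as it stands.
- The arm moves only by the shell command python3 -m pendant 'ROWS' [FORCE]. ROWS is JSON, a list of rows, each a list of 5 numbers: the shift along the tool's x, y, z in mm, then the turn about the tool's z in rad, then the gripper's target within -1 to 1 (fully open at 1, half-way at 0, shut at -1). In form: [[tx, ty, tz, yaw, claw], ...]. A call has 1 to 8 rows; each row is the pose to reach, as a shift and turn from the pose measured when the call began, along the tool's axes at that moment; what a row does not reach only later rows make up. A row lasts 1/10 s, in which the tool goes at most 50 mm and 8.59 degrees, less where a joint would pass 70% of its speed; a pose out of reach is approached as far as the arm can. A call with a gripper value outside its range is refused whole. The fingers move at their own pace and stop on an object; FORCE is the grip in N (left out, the last holds). Time passes only in rows, so rows that repeat a pose let the fingers close. It gives the time, the measured TCP pose, the force and the opening at its end, in the units of the state.
- env.state(): the state, without advancing time (a new reading comes with each control period).
- env.get_image(name): name is "scene" or "side" or "wrist"; returns a dict with "image" (400x640x3 uint8, red, green, blue), "fx", "fy", "cx", "cy" (pixels), "dist" ([k1, k2, p1, p2, k3] as OpenCV has them; the pictures are not rectified), "T" (4x4, takes a point from camera to world coordinates). Camera axes: x right, y down, z forward; pixel columns grow to the right and rows downward; lengths in m; the calibration is good to about 2 mm. A picture is of the moment at which its call begins. There is no depth.
- env.sign_off(): hands the job in, once; it reports no verdict.
The state is a dict: "time": time; "joint_positions": joint angles; "qvel": joint speeds; "effort": joint torques, N m; "ee_pos": TCP position; "tcp_rot": TCP orientation; "contact_force": force on the tool from outside, world axes, zero at the start; "ft_torque": the same for the moment, N m; "gripper_width": finger opening in m.
Only numpy, scipy, OpenCV 4.12 (cv2) and the standard library are available. Lean on these libraries where they do the work, as an engineer would, in place of code of your own. Each camera call takes 0.05 s, during which the arm holds its last target. There are 200 camera calls.

TASK

Pick up the large wooden specimen stand with the sloping front and set it down flat on the bed of the assembly jig, between the two low rails, its square back end towards the upright plywood panel and not yet pushing it. Then slide it along the bed, back end flush against the panel, and push the sprung panel back until its pointer stands between the two marks (10 to 20 mm of travel, about 9 N in the middle; never push it near its end stop), and hold it steady there for at least two seconds. A pupil will then drive the screw, so finish while still holding and pressing the stand with the gripper; leave all other things on the table where they are.

Things in the scene. Friction and masses are not known exactly. Their poses are not given: they have to be found in the camera images.
- stand: The part to hold: plain wooden specimen stand, 100 (x) x 45 (y) x 50 (z) mm, about 150 g; origin centre of underside. -x end: front, sloping 45 deg (white card) from 18 mm up at the end to the top 32 mm behind it. +x end: square back. Flat sides 45 mm apart, good to grip at x = 0, 30 mm up. Starts upright on the table right of the jig, in one of 3 places shared with small_stand and plain_block.
- stand_back (a point): Centre of the stand's square back end: 50 mm from the stand's origin along its +x, 25 mm above its underside.
- jig: Jig fixed to the table. Origin on the table surface; +x: pushing direction, to the panel; z up. Plywood bed x = -115 to +135 mm, 130 mm wide, top 18 mm above the table. Two rails along x, from x = -110 to +30, 8 mm above the bed, inner faces y = +-28.5, outer +-40.5 mm; free room above and beside them. Beyond the panel: springs and an end block 36 mm above the bed.
- panel (a point): Upright plywood panel on the sprung carriage, 100 mm wide (y), 11 mm thick, top 69 mm above the bed. This point: middle of its front face (towards the stand), at bed height; axes as the jig's. At rest the front face is at jig x = +50 mm; it moves with the carriage, which is lower than the panel.
- carriage (a joint): Travel of panel and carriage along the jig's +x, m: 0 at rest, 0.03 at the end stop. Springs push back with 600 N/m from 0 (0.010 = 6 N, 0.015 = 9 N, 0.020 = 12 N), no friction. A steel pointer on its -y side passes two dark marks on the bed, at 10 and 20 mm of travel; at rest it is 10 mm short of the first.
- small_stand: Bystander: a similar but smaller wooden stand with a sloping front, 66 x 34 x 34 mm. Origin under its centre. Leave alone.
- plain_block: Bystander: a plain rectangular wooden block without a slope, 100 x 45 x 50 mm. Origin under its centre. Leave alone.
- mortar: Bystander: white mortar, 86 mm across, 45 mm high, its pestle in it reaching 75 mm high. Origin under its centre.
- beaker: Bystander: clear plastic beaker, 76 mm across, 95 mm high. Origin under its centre.
- jar: Bystander: amber glass jar with a dark lid, 60 mm across, 85 mm high. Origin under its centre.
- cylinder: Bystander: clear measuring cylinder on a round foot 66 mm across, 170 mm high. Origin under its centre.
- screwdriver: Bystander: screwdriver with a black handle, lying on the table beyond the jig. Origin under its middle.
Not all that is in view belongs to the job. What is shaped like the stand but turquoise or yellow is not meant.

How it is judged:
On the way, in this order (a step that is already met when the one before it is completed fails the run):
1. the large stand lies flat on the jig's bed between the rails, back end towards the panel, the panel still at rest (z of stand in the frame of jig between 0.013 and 0.022 m and y of stand_back in the frame of jig between -0.01 and 0.01 m and angle between stand's own z axis and vertical below 0.07 rad and x of stand_back in the frame of jig between -0.04 and 0.054 m and angle between the x axis of stand and the x axis of jig, either way round below 0.2 rad and value of joint carriage below 0.005 m), for 0.2 s.
2. the stand is held flush against the panel with the pointer between the marks, steadily for two seconds (z of stand in the frame of jig between 0.013 and 0.022 m and y of stand_back in the frame of jig between -0.01 and 0.01 m and angle between stand's own z axis and vertical below 0.07 rad and x of stand_back in the frame of panel between -0.004 and 0.003 m and angle between the x axis of stand and the x axis of jig, either way round below 0.08 rad and value of joint carriage between 0.009 and 0.021 m and contact force between stand and carriage between 4 and 14 N and contact force between the fingers and stand above 2 N and linear speed of stand below 0.01 m/s), for 2 s.
At the end, for the whole second after the job is handed in: The gripper still holds or pushes the stand (over 2 N), which rests flat on the bed (within 4 mm of height, 4 degrees), centred on the jig within 10 mm, in line within 4.5 degrees, its square back end on the panel, pressing it with 4 to 14 N, the carriage 9 to 21 mm back, at rest (all of step 2); the arm keeps its last pose, push and grip.
It fails at once if the carriage is pushed near its end stop (over 27 mm) (value of joint carriage above 0.027 m).
It fails at once if a bystander is moved more than 35 mm or tipped over (distance of any of small_stand, plain_block, mortar, beaker, jar, cylinder, screwdriver from where it was at the start of the episode above 0.035 m or angle between any of small_stand, plain_block, mortar, beaker, jar, cylinder's own z axis and vertical above 0.5 rad).
It also fails if it takes over 43 s, if anything falls off the work surface, if the arm or the gripper's body presses on something with over 40 N, if the wrist force passes 120 N, or if a joint passes its speed limit or range.

## Working session

There is one attempt and no reset: what is moved stays moved. The work goes in short steps, Python scripts to look and compute and a shell command to move; the robot and the scene stay as the last step left them, time stands still between calls to the robot, and variables do not carry over. Pictures are saved under pics/ and viewed, about 8 in all and at most 12, crops included, and the job is handed in when it is done.

```bash
mkdir -p pics; ls; python3 - <<'E'
from bench import env
import cv2
s=env.state(); print(s)
for n in ("scene","side"):
    d=env.get_image(n); cv2.imwrite(f"pics/{n}0.png",d["image"][:,:,::-1])
    print(n,d["fx"],d["fy"],d["cx"],d["cy"],d["dist"],d["T"].tolist() if hasattr(d["T"],'tolist') else d["T"])
E
```

```text
pics
{'time': 0.0, 'joint_positions': array([-3.78134813e-02,  1.16484053e-01,  1.44230582e+00, -4.34220300e-05,
        1.58397475e+00, -3.77844831e-02]), 'qvel': array([-0.00101276, -0.00060725,  0.0005452 ,  0.0011507 , -0.00176339,
       -0.00127275]), 'effort': array([-3.01628024e-03, -7.32023120e+01, -6.32483125e+01, -3.67824050e-04,
        6.55109907e-03, -4.52531231e-05]), 'ee_pos': array([ 6.74755077e-01, -2.30639257e-05,  1.91138312e-01]), 'tcp_rot': array([-3.14159121e+00,  4.64090722e-05,  1.84219039e-03]), 'contact_force': array([ 0.75017827, -0.29317569, -0.28743835]), 'ft_torque': array([ 0.02967023, -0.03898274, -0.00677883]), 'gripper_width': 0.08548556337605985}
scene 511.1711837215482 511.1711837215482 312.8723701146869 203.7179286405823 [-0.16914724  0.          0.          0.          0.        ] [[0.6969618067465281, 0.5575835076274186, -0.45093776949654546, 1.1724805905944864], [0.7169601473024645, -0.5545862580319423, 0.42237688097498466, -0.5692839895653709], [-0.014573507355599076, -0.6176849637347765, -0.7862905941567176, 1.1974080843397472], [0.0, 0.0, 0.0, 1.0]]
side 402.85239692798416 402.85239692798416 318.83479435443496 195.97472192674923 [-0.05981806  0.          0.          0.          0.        ] [[0.9988091597038398, -0.02839873251620144, 0.03967082660069502, 0.48781876341488845], [-0.048786720265579515, -0.5756422571066544, 0.816244967983806, -0.8421485383578019], [-0.00034411834775673267, -0.8172083601044655, -0.5763422401298843, 0.6456044535986214], [0.0, 0.0, 0.0, 1.0]]
```

View pics/scene0.png

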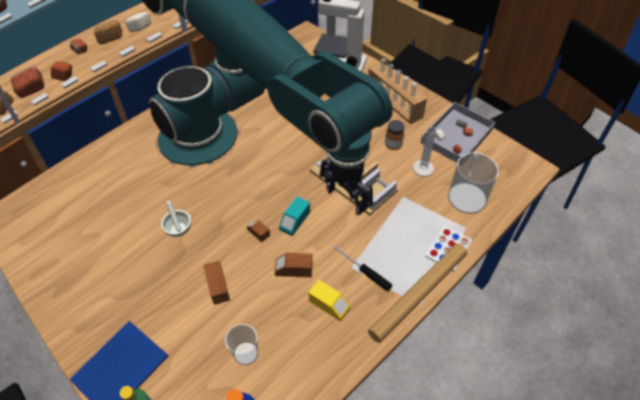

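View pics/side0.png

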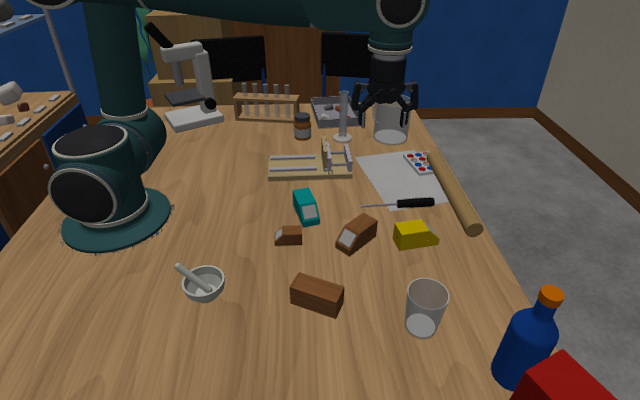

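The scene view shows the large stand at about px (294,264), with its white sloping face on the left. The small stand is at (258,230), the plain block at (216,281), and the jig is hidden under the gripper. In the side view the stand is at (357,234), the jig at (310,160) and the panel at (326,150).

```bash
cat > h.py <<'E'
import numpy as np, cv2
from bench import env
from scipy.optimize import least_squares
def cam(n):
    d=env.get_image(n); K=np.array([[d["fx"],0,d["cx"]],[0,d["fy"],d["cy"]],[0,0,1.]])
    return d["image"][:,:,::-1].copy(),K,np.array(d["dist"],float),np.array(d["T"])
def ray(px,c):
    u=cv2.undistortPoints(np.array(px,float).reshape(-1,1,2),c[1],c[2]).reshape(-1,2)
    return c[3][:3,3],np.c_[u,np.ones(len(u))]@c[3][:3,:3].T
def onz(px,c,z):
    o,d=ray(px,c); z=np.broadcast_to(z,len(d)); return o+d*((z-o[2])/d[:,2])[:,None]
def tri(pa,ca,pb,cb):
    oa,da=ray(pa,ca); ob,db=ray(pb,cb); out=[]
    for a,b in zip(da,db):
        t=np.linalg.lstsq(np.c_[a,-b],ob-oa,rcond=None)[0]; p,q=oa+a*t[0],ob+b*t[1]
        out.append(np.r_[(p+q)/2,np.linalg.norm(p-q)])
    return np.array(out)
def proj(P,c):
    R=c[3][:3,:3].T; return cv2.projectPoints(np.array(P,float).reshape(-1,1,3),cv2.Rodrigues(R)[0],-R@c[3][:3,3],c[1],c[2])[0].reshape(-1,2)
def crop(im,x,y,w,h,k): return cv2.resize(im[y:y+h,x:x+w],None,fx=k,fy=k,interpolation=cv2.INTER_CUBIC)
E
python3 - <<'E'
from h import *
w=cam("wrist");s=cam("side");c=cam("scene")
np.set_printoptions(precision=4,suppress=True); print(w[1],w[2],w[3])
cv2.imwrite("pics/wrist0.png",w[0])
a=crop(s[0],255,115,120,150,5)[:600]  # 600x750->600
b=crop(s[0],260,125,130,60,6); d=crop(s[0],320,200,65,65,5); e=crop(c[0],260,235,65,65,5)
m=np.zeros((690,800,3),np.uint8)[:600]
m=np.zeros((600,800,3),np.uint8); m[:360,:780]=crop(s[0],260,125,130,60,6)
m[360:,:400]=crop(s[0],310,205,100,60,4); m[360:,400:]=crop(c[0],250,235,100,60,4)
cv2.imwrite("pics/mont0.png",m)
E
```

```text
[[284.2418   0.     320.7706]
 [  0.     284.2418 198.8099]
 [  0.       0.       1.    ]] [-0.0255  0.      0.      0.      0.    ] [[ 1.      0.0006 -0.0021  0.6748]
 [-0.0001 -0.9536 -0.3009  0.0776]
 [-0.0021  0.3009 -0.9536  0.3723]
 [ 0.      0.      0.      1.    ]]
```

View pics/wrist0.png

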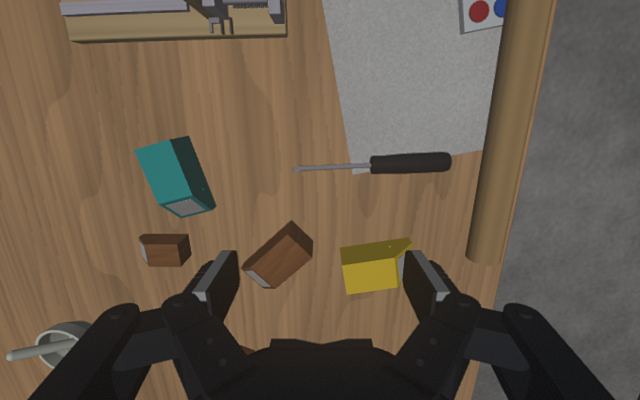

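View pics/mont0.png

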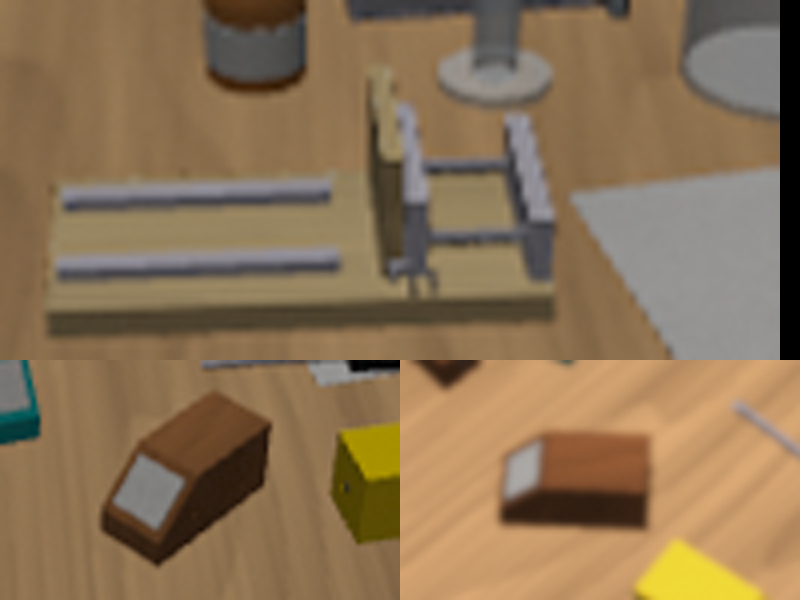

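The wrist view shows the stand at about (278,257), its card at the lower left, with only the near edge of the jig at the top left. The side crops show the stand's corners and the jig's bed, rails, panel and pointer clearly. Next I fit poses to these corners.

```bash
cat > fit.py <<'E'
from h import *
np.set_printoptions(precision=4,suppress=True)
def pose(p,P):  # p=x,y,yaw,z
    c,s=np.cos(p[2]),np.sin(p[2]); R=np.array([[c,-s,0],[s,c,0],[0,0,1]]); return np.array(P,float)/1000@R.T+[p[0],p[1],p[3]]
def fit(obs,x0):
    f=lambda p:np.concatenate([(proj(pose(p,P),c)-px).ravel() for P,px,c in obs])
    r=least_squares(f,x0,loss='soft_l1'); return r.x,r.fun.reshape(-1,2)
mp=lambda l,ox,oy,k,mx=0,my=0:np.array([[ox+(x-mx+.5)/k-.5,oy+(y-my+.5)/k-.5] for x,y in l])
E
python3 - <<'E'
from fit import *
s=cam("side");c=cam("scene");w=cam("wrist")
SP=[(50,22.5,50),(50,-22.5,50),(-18,22.5,50),(-18,-22.5,50),(-50,-22.5,0),(50,-22.5,0)]
ss=mp([(210,393),(270,428),(140,440),(188,487),(158,563),(266,470)],310,205,4,0,360)
sc=mp([(650,436),(650,490),(546,434),(536,490),(502,524),(647,527)],250,235,4,400,360)
print("tri stand",tri(ss,s,sc,c)*1000)
p,r=fit([(SP,ss,s),(SP,sc,c)],[.6,-.2,.7,0]); print("stand",p,'\n',r)
JP=[(-115,-65,18),(135,-65,18),(-115,65,18),(-115,-65,0),(135,-65,0),(50,50,87),(50,-50,87)]
js=mp([(50,310),(552,297),(55,183),(50,333),(552,320),(370,69),(385,160)],260,125,6)
q,r2=fit([(JP,js,s)],[.55,.2,0,0]); print("jig",q,'\n',r2)
np.save("p.npy",p);np.save("q.npy",q)
# overlay
S=SP+[(-50,22.5,0),(50,22.5,0),(-50,22.5,18),(-50,-22.5,18)]
J=JP+[(135,65,18),(-110,28.5,26),(30,28.5,26),(-110,-28.5,26),(30,-28.5,26),(30,40.5,26),(30,-40.5,26),(50,-50,18),(50,50,18)]
for im in (s,c,w):
    im[0][:]=im[0]
def ov(cc,x,y,wd,h,k):
    m=crop(cc[0],x,y,wd,h,k)
    for P,col in ((pose(p,S),(0,0,255)),(pose(q,J),(255,0,255))):
        for u in proj(P,cc): cv2.circle(m,tuple(int(round(v)) for v in ((u[0]-x+.5)*k-.5,(u[1]-y+.5)*k-.5)),2,col,-1)
    return m
m=np.zeros((600,800,3),np.uint8); m[:300,:]=ov(w,60,0,400,150,2)
m[300:,:400]=ov(w,230,200,100,75,4); m[300:,400:]=ov(s,260,125,100,75,4)
cv2.imwrite("pics/ov.png",m)
E
```

```text
tri stand [[ 631.4002  -69.5341   45.5372    0.8598]
 [ 662.1155  -99.2545   42.8253    3.3893]
 [ 583.6329 -119.5159   50.8313    1.9541]
 [ 607.5864 -150.9141   41.8881    0.001 ]
 [ 590.5869 -169.8883    0.8159    1.3219]
 [ 664.0186 -104.7929   11.0516    4.0594]]
stand [ 0.6105 -0.1205  0.7543 -0.0022] 
 [[ 0.2522 -0.5208]
 [ 0.024  -1.2611]
 [-0.6018  0.5057]
 [ 2.3247 -2.5306]
 [-0.2868  1.5736]
 [-0.6946  4.2185]
 [-0.0948 -0.5105]
 [-0.8915  0.512 ]
 [ 0.4552 -0.8053]
 [ 1.6597 -0.3348]
 [-0.5588  0.3465]
 [ 0.1777  0.8545]]
jig [ 0.4999  0.2357  0.0135 -0.0096] 
 [[-0.2002 -0.088 ]
 [ 0.2646 -0.7536]
 [ 0.6573 -0.5216]
 [ 0.24    1.1854]
 [-0.0133  0.4929]
 [-0.3287 -0.2519]
 [-0.538   0.147 ]]
```

View pics/ov.png

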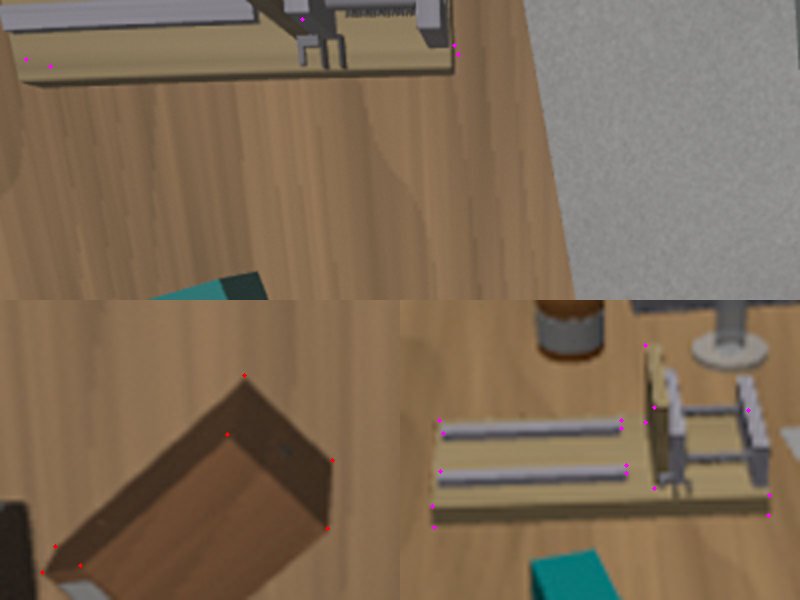

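The stand's fit agrees with the wrist view, which was not used in the fit. The jig's does not: the magenta points sit about 10 px off at the near edge, and z = −10 mm is implausible. I'll take the wrist camera over the jig.

```bash
python3 -m pendant '[[-25,-40,-15,0,1],[-50,-80,-30,0,1],[-75,-120,-45,0,1],[-100,-150,-60,0,1],[-100,-150,-60,0,1],[-100,-150,-60,0,1]]'
python3 - <<'E'
from fit import *
w=cam("wrist"); np.savez("wj.npz",K=w[1],D=w[2],T=w[3]); cv2.imwrite("pics/wj.png",crop(w[0],160,0,400,200,2)); cv2.imwrite("pics/wj_full.png",w[0])
print(w[3][:3,3])
E
```

```text
time: 1.0
ee_pos: [0.5748, 0.1506, 0.2524]
tcp_rot: [-3.141, -0.002, -0.002]
contact_force: [-0.1, -1.2, -0.6]
gripper_width: 0.0854
[0.5743 0.2281 0.4335]
```

View pics/wj.png

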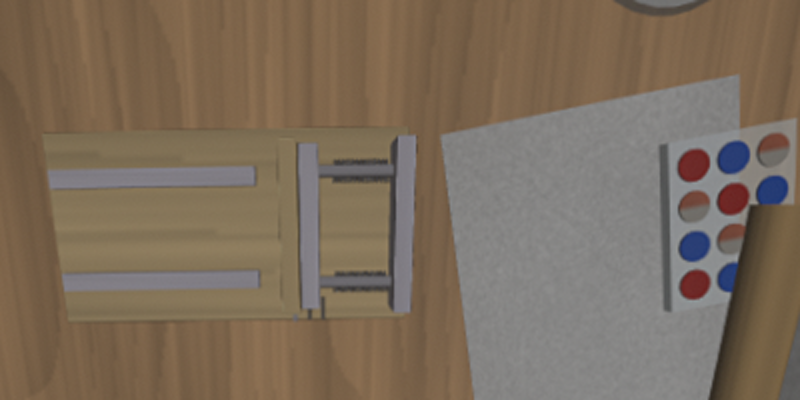

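The wrist view shows the whole jig: bed corners at crop px (44,134), (69,320), (410,316) and (407,128), the rails, and the panel's top edge at x≈280. I refit the jig with this view and the side view, leaving z free.

```bash
python3 - <<'E'
from fit import *
s=cam("side"); z=np.load("wj.npz"); w=(None,z["K"],z["D"],z["T"])
WP=[(-115,65,18),(-115,-65,18),(135,-65,18),(135,65,18),(-110,40.5,26),(-110,28.5,26),(30,40.5,26),(30,28.5,26),(-110,-28.5,26),(30,-28.5,26),(-110,-40.5,26),(30,-40.5,26)]
wp=mp([(44,134),(69,320),(410,316),(407,128),(49,170),(51,188),(253,167),(254,185),(64,273),(258,270),(66,290),(259,287)],160,0,2)
JP=[(-115,-65,18),(135,-65,18),(-115,65,18),(-115,-65,0),(135,-65,0),(50,50,87),(50,-50,87)]
js=mp([(50,310),(552,297),(55,183),(50,333),(552,320),(370,69),(385,160)],260,125,6)
print("tri bed corners",tri(wp[:3],w,js[[2,0,1]],s)*1000)
for o in ([(WP,wp,w)],[(WP,wp,w),(JP,js,s)]):
    q,r=fit(o,[.55,.2,0,0]); print("jig",q,'\n',r.T)
print("panel front top pixels (crop)", (proj(pose(q,[(50,50,87),(50,-50,87)]),w)-[160,0])*2)
p=np.load("p.npy"); np.save("q.npy",q)
E
```

```text
tri bed corners [[383.8886 284.4616  14.3548   1.614 ]
 [387.1706 156.868   16.06     0.9941]
 [636.3633 159.8666  14.1759   6.2252]]
jig [ 0.4983  0.2216  0.0136 -0.0067] 
 [[-0.7088 -0.0955 -3.9042  0.2628  0.3047  0.5703  0.3247  0.2269 -0.1064
   0.069   0.0796 -0.0574]
 [-0.2562  0.6862  0.4699 -0.4591  0.1863  0.4427 -0.3033  0.0399 -0.1112
  -0.1486 -0.1921 -0.1614]]
jig [ 0.4993  0.2217  0.0149 -0.0033] 
 [[-1.205  -0.3389 -2.8496  1.3201 -0.1419  0.1489  0.7391  0.6522 -0.4142
   0.5431 -0.2056  0.4263 -0.8071  0.7268  0.0646 -0.3558  0.4414 -0.3069
  -0.4374]
 [-0.5986  1.0955  0.6541 -1.0811 -0.007   0.3284 -0.6552 -0.2291  0.1164
  -0.0589  0.1009 -0.0031  0.6923 -0.079  -0.0611  2.0245  1.2251 -0.0398
   0.5758]]
panel front top pixels (crop) [[276.2307 137.042 ]
 [282.11   312.8804]]
```

Jig: origin about (0.499, 0.222), yaw about 0.014, bed height measured 14–16 mm against a nominal 18 mm. The x residual of the (135,−65) corner is an outlier, because the end block hides that corner. Next is a helper that works out the shifts, then the approach over the stand.

```bash
cat > to.py <<'E'
import sys,numpy as np
from bench import env
from scipy.spatial.transform import Rotation as R
np.set_printoptions(precision=4,suppress=True)
x,y,z,yaw=map(float,sys.argv[1:5])   # yaw: world direction of tool x
s=env.state(); M=R.from_rotvec(s["tcp_rot"]).as_matrix()
d=M.T@(np.array([x,y,z])-s["ee_pos"])*1000; cur=np.arctan2(M[1,0],M[0,0])
print("shift mm",d.round(1),"yaw",round(-((yaw-cur+np.pi/2)%np.pi-np.pi/2),4),"cur yaw",round(cur,4),"z",M[:,2],"t",s["time"],s["contact_force"],s["gripper_width"],"j6",s["joint_positions"][5])
E
python3 to.py .6105 -.1205 .13 -.817
```

```text
shift mm [ 35.5 269.8 121.2] yaw 0.8165 cur yaw -0.0005 z [-0.0008 -0.0004 -1.    ] t 1.1 [-0.0684 -0.7309 -0.4109] 0.08530893314644912 j6 0.21171633552989585
```

```bash
python3 -m pendant '[[5,40,15,0.14,1],[11,80,35,0.28,1],[17,120,55,0.42,1],[23,160,75,0.56,1],[29,200,95,0.7,1],[34,240,110,0.8165,1],[35.5,270,121,0.8165,1],[35.5,270,121,0.8165,1]]'
python3 -m pendant '[[0,0,0,0,1],[0,0,0,0,1]]'
python3 to.py .6105 -.1205 .014 -.817
python3 - <<'E'
from fit import *
w=cam("wrist"); p=np.load("p.npy"); m=w[0].copy()
S=[(50,22.5,50),(50,-22.5,50),(-18,22.5,50),(-18,-22.5,50),(-50,-22.5,0),(50,-22.5,0),(-50,22.5,0),(50,22.5,0),(-50,22.5,18),(-50,-22.5,18)]
p=[*p[:3],0]
for u in proj(pose(p,S),w): cv2.circle(m,tuple(np.round(u).astype(int)),2,(0,0,255),-1); 
np.savez("ws.npz",K=w[1],D=w[2],T=w[3]); print(proj(pose(p,S),w))
cv2.imwrite("pics/ws.png",crop(m,120,0,400,300,2))
E
```

```text
time: 1.9
ee_pos: [0.6094, -0.125, 0.127]
tcp_rot: [2.878, -1.254, -0.007]
contact_force: [1.0, 0.7, -0.6]
gripper_width: 0.0856
time: 2.1
ee_pos: [0.6092, -0.1254, 0.1264]
tcp_rot: [2.878, -1.255, -0.009]
contact_force: [-0.2, 1.9, 0.4]
gripper_width: 0.0856
shift mm [ -2.3  -4.7 112.4] yaw -0.0055 cur yaw -0.8225 z [-0.0061  0.0001 -1.    ] t 2.1 [-0.2012  1.9283  0.3936] 0.08558848753256863 j6 0.5793384670641935
[[293.3167 135.945 ]
 [343.972  135.6559]
 [295.8069 208.0218]
 [342.6577 207.8459]
 [339.2684 219.3151]
 [340.5574 131.192 ]
 [300.5592 219.4488]
 [297.9512 131.4392]
 [299.3617 225.5729]
 [340.1842 225.4387]]
```

View pics/ws.png

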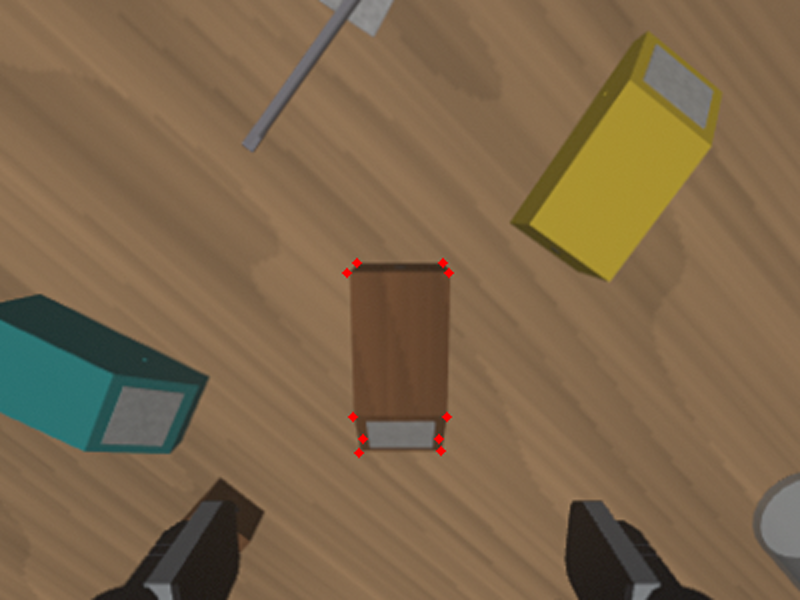

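The overlay lands on the stand's corners, with edges within about 1–2 px at both heights, so the stand's pose and 50 mm height are confirmed. The jaws are centred on it (crop x≈400). I descend in two stages.

```bash
python3 -m pendant '[[-2.3,-4.7,20,-0.0055,1],[-2.3,-4.7,45,-0.0055,1],[-2.3,-4.7,70,-0.0055,1],[-2.3,-4.7,85,-0.0055,1],[-2.3,-4.7,85,-0.0055,1],[-2.3,-4.7,85,-0.0055,1]]'
python3 to.py .6105 -.1205 .015 -.817
```

```text
time: 2.75
ee_pos: [0.6113, -0.1198, 0.0428]
tcp_rot: [2.882, -1.246, -0.007]
contact_force: [1.4, 1.1, 0.4]
gripper_width: 0.0854
shift mm [ 0.1  1.  27.8] yaw 0.0012 cur yaw -0.8158 z [-0.0047 -0.0001 -1.    ] t 2.75 [1.3969 1.1409 0.3559] 0.085371189602605 j6 0.5822942394571786
```

```bash
python3 -m pendant '[[0,1,12,0,1],[0,1,24,0,1],[0,1,28,0,1],[0,1,28,0,1],[0,1,28,0,-1],[0,1,28,0,-1],[0,1,28,0,-1],[0,1,28,0,-1]]' 40
python3 -m pendant '[[0,0,0,0,-1],[0,0,0,0,-1],[0,0,0,0,-1],[0,0,0,0,-1]]'
python3 to.py .6105 -.1205 .015 -.817
```

```text
time: 3.55
ee_pos: [0.6106, -0.1205, 0.0151]
tcp_rot: [2.882, -1.245, -0.006]
contact_force: [0.0, -0.3, -0.1]
gripper_width: 0.0281
time: 3.95
ee_pos: [0.6106, -0.1205, 0.0151]
tcp_rot: [2.882, -1.245, -0.006]
contact_force: [-0.0, -0.5, -0.1]
gripper_width: -0.0001
shift mm [-0.   0.1  0.1] yaw 0.0012 cur yaw -0.8158 z [-0.0043 -0.0002 -1.    ] t 3.95 [-0.0067 -0.4716 -0.0744] -6.099351466639356e-05 j6 0.5809600064229097
```

The fingers closed fully (width 0) without gripping. I'll look before doing anything else.

```bash
python3 - <<'E'
from fit import *
w=cam("wrist");s=cam("side");e=env.state()["ee_pos"]; c=cam("scene")
print("tcp px",proj([e],w),proj([e],s),proj([e],c)); cv2.imwrite("pics/miss.png",np.vstack([np.hstack([crop(s[0],260,150,200,150,2),crop(c[0],200,180,200,150,2)]),np.hstack([crop(w[0],0,0,640,400,.625),crop(c[0],260,190,80,50,5)])])[:600])
E
```

```text
tcp px [[321.716  226.3984]] [[355.6482 236.4965]] [[293.3117 266.1464]]
```

View pics/miss.png

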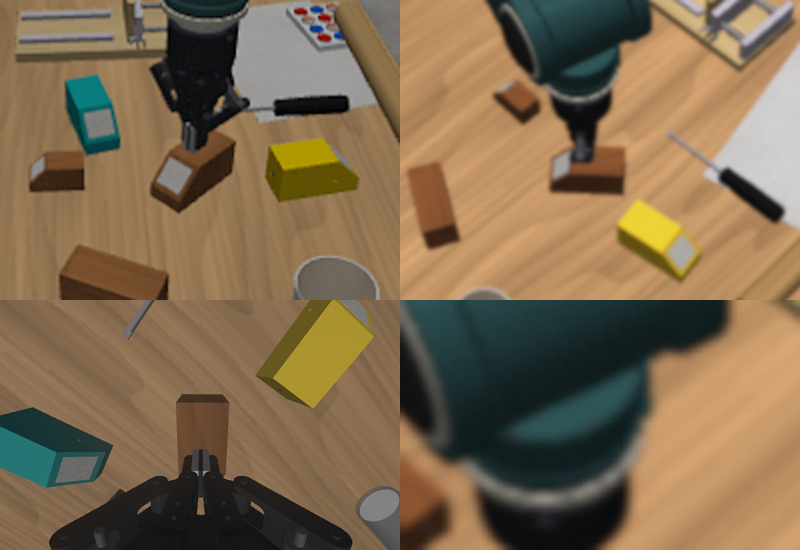

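The fingers have closed above the stand's top, with tips at side px ≈(355,226), although the reported TCP (z = 0.015) projects to (355.6,236.5), inside the wood. The stand looks undisturbed. I'll triangulate the fingertips to find the real tool offset.

```bash
python3 - <<'E'
from fit import *
s=cam("side");c=cam("scene"); e=env.state()["ee_pos"]
print(tri([(355,226)],s,[(291.5,259)],c))
for z in (.015,.03,.04,.05,.055,.06,.07):print(z,proj([[e[0],e[1],z]],s),proj([[e[0],e[1],z]],c))
m=np.hstack([crop(s[0],330,195,60,70,6),crop(c[0],265,225,60,70,6)])
for im,o in((s,(330,195,0)),(c,(265,225,360))):
  for z,col in((.015,(0,0,255)),(.05,(0,255,0)),(.06,(255,255,0))):
    u=proj([[e[0],e[1],z]],im)[0]; cv2.circle(m,(int((u[0]-o[0]+.5)*6+o[2]),int((u[1]-o[1]+.5)*6)),3,col,-1)
cv2.imwrite("pics/tip.png",m); print(env.state()["joint_positions"])
E
```

```text
[[ 0.607  -0.1217  0.0485  0.0002]]
0.015 [[355.6565 236.5083]] [[293.324  266.1584]]
0.03 [[355.9945 231.6828]] [[293.0682 263.2425]]
0.04 [[356.223  228.4157]] [[292.8953 261.2692]]
0.05 [[356.4541 225.1076]] [[292.7204 259.272 ]]
0.055 [[356.5706 223.438 ]] [[292.6322 258.2643]]
0.06 [[356.6877 221.7579]] [[292.5434 257.2504]]
0.07 [[356.9239 218.3658]] [[292.3645 255.204 ]]
[-0.2352  0.1087  1.7434 -0.0012  1.2936  0.5809]
```

View pics/tip.png

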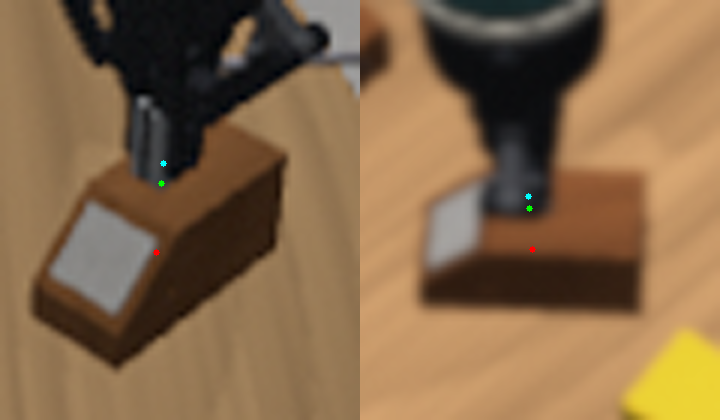

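The tips stand at about z = 0.055–0.06, so the real fingertips are roughly 40–45 mm higher than the reported TCP. I'll measure the offset with a gentle touch on the stand's top, which is known to be 50 mm high, in small steps and reading the force.

```bash
python3 -m pendant '[[0,0,1,0,-1],[0,0,2,0,-1],[0,0,3,0,-1]]'; python3 - <<'E'
from fit import *
w=cam("wrist");e=env.state();from scipy.spatial.transform import Rotation as R
print("cam in tool",R.from_rotvec(e["tcp_rot"]).as_matrix().T@(w[3][:3,3]-e["ee_pos"]),e["contact_force"],e["ee_pos"])
# old saved views: expected open fingertips at start
E
```

```text
time: 4.5
ee_pos: [0.6105, -0.1205, 0.0119]
tcp_rot: [2.882, -1.246, -0.006]
contact_force: [1.3, -0.7, -0.4]
gripper_width: 0.0
cam in tool [-0.0003 -0.0773 -0.1813] [ 0.1628  0.3981 -0.0275] [ 0.6104 -0.1204  0.0118]
```

```bash
for i in 1; do python3 -m pendant '[[0,0,1,0,-1],[0,0,2,0,-1],[0,0,3,0,-1]]'; done; python3 -m pendant '[[0,0,1,0,-1],[0,0,2,0,-1]]'
```

```text
time: 4.85
ee_pos: [0.6107, -0.1206, 0.0105]
tcp_rot: [2.882, -1.245, -0.006]
contact_force: [-13.3, 2.3, 27.4]
gripper_width: -0.0001
time: 5.05
ee_pos: [0.611, -0.1207, 0.0106]
tcp_rot: [2.882, -1.245, -0.004]
contact_force: [-14.0, 1.7, 29.2]
gripper_width: 0.0
```

Contact came at a reported z ≈ 0.011, where the real height is 0.050. The reported TCP is therefore about 39 mm lower than the real tips, in agreement with the pictures. I back off, open, and descend with that correction (reported target −0.025, real 0.014).

```bash
python3 -m pendant '[[0,0,-10,0,-1],[0,0,-25,0,1],[0,0,-25,0,1],[0,0,-25,0,1],[0,0,-25,0,1],[0,0,-25,0,1],[0,0,-25,0,1],[0,0,-25,0,1]]' 40; python3 -m pendant '[[0,0,0,0,1],[0,0,0,0,1]]'
python3 to.py .6105 -.1205 -.025 -.817
python3 - <<'E'
from fit import *
z=np.load("p.npy"); w=cam("wrist"); im=w[0]
g=cv2.cvtColor(im,cv2.COLOR_BGR2HSV); P=[(50,22.5,50),(50,-22.5,50),(-18,22.5,50),(-18,-22.5,50)]
u=proj(pose([*z[:3],0],P),w); print(u)
# actual side edges of the brown top along two rows
for y in (130,140,150,160,170):
    d=np.diff(cv2.GaussianBlur(im,(3,3),0).astype(float).sum(2)[y,260:390]); i=np.argsort(-abs(d))[:6]; print(y,sorted(i+260))
np.savez("w3.npz",K=w[1],D=w[2],T=w[3]); cv2.imwrite("pics/w3.png",im)
E
```

```text
time: 5.85
ee_pos: [0.611, -0.1207, 0.0352]
tcp_rot: [2.882, -1.245, -0.005]
contact_force: [-0.3, -0.7, 0.2]
gripper_width: 0.0855
time: 6.05
ee_pos: [0.611, -0.1207, 0.0351]
tcp_rot: [2.882, -1.245, -0.005]
contact_force: [0.5, 0.7, -0.2]
gripper_width: 0.0854
shift mm [-0.3  0.  60.1] yaw 0.0012 cur yaw -0.8158 z [-0.0036 -0.0006 -1.    ] t 6.05 [ 0.5165  0.6802 -0.1992] 0.08540745285742522 j6 0.5809676054578263
[[282.7967 158.1191]
 [359.4717 158.214 ]
 [286.9526 260.679 ]
 [355.1008 260.8397]]
130 [np.int64(310), np.int64(311), np.int64(312), np.int64(347), np.int64(348), np.int64(349)]
140 [np.int64(282), np.int64(317), np.int64(357), np.int64(358), np.int64(359), np.int64(360)]
150 [np.int64(289), np.int64(290), np.int64(291), np.int64(353), np.int64(354), np.int64(355)]
160 [np.int64(283), np.int64(284), np.int64(285), np.int64(359), np.int64(360), np.int64(361)]
170 [np.int64(284), np.int64(285), np.int64(286), np.int64(359), np.int64(360), np.int64(361)]
```

The stand's edges are at columns 284 and 360 against the predicted 283 and 359.5, so it has not moved. I descend and grip.

```bash
python3 -m pendant '[[0,0,15,0,1],[0,0,30,0,1],[0,0,45,0,1],[0,0,55,0,1],[0,0,60,0,1],[0,0,60,0,1]]'; python3 -m pendant '[[0,0,0,0,-1],[0,0,0,0,-1],[0,0,0,0,-1],[0,0,0,0,-1],[0,0,0,0,-1],[0,0,0,0,-1],[0,0,0,0,-1]]' 50
```

```text
time: 6.7
ee_pos: [0.6104, -0.1207, -0.0258]
tcp_rot: [2.882, -1.245, -0.007]
contact_force: [0.7, 0.3, -0.1]
gripper_width: 0.0853
time: 7.4
ee_pos: [0.6107, -0.1207, -0.0251]
tcp_rot: [2.882, -1.245, -0.005]
contact_force: [-2.2, 1.8, 6.4]
gripper_width: 0.0447
```

The jaws stopped at 44.7 mm, which matches the 45 mm width. Now lift and measure again.

```bash
python3 -m pendant '[[0,0,-8,0,-1],[0,0,-30,0,-1],[0,0,-60,0,-1],[0,0,-90,0,-1],[0,0,-105,0,-1],[0,0,-105,0,-1]]'; python3 to.py .4695 .2213 .078 -1.556
```

```text
time: 8.0
ee_pos: [0.6121, -0.1209, 0.0822]
tcp_rot: [2.882, -1.246, 0.0]
contact_force: [0.3, -0.5, -2.8]
gripper_width: 0.0444
shift mm [-346.9 -130.7    3.8] yaw 0.7402 cur yaw -0.8158 z [-0.0006 -0.0014 -1.    ] t 8.0 [ 0.2964 -0.4709 -2.803 ] 0.04439419270227255 j6 0.5809403079155355
```

```bash
python3 -m pendant '[[-30,-11,0,0.06,-1],[-70,-26,0,0.16,-1],[-115,-43,1,0.27,-1],[-160,-60,2,0.38,-1],[-205,-77,3,0.49,-1],[-250,-94,4,0.6,-1],[-295,-111,4,0.7,-1],[-330,-124,4,0.74,-1]]';python3 -m pendant '[[0,0,0,0,-1],[0,0,0,0,-1]]'; python3 to.py .4695 .2213 .04 -1.556
```

```text
time: 8.8
ee_pos: [0.4742, 0.2062, 0.076]
tcp_rot: [2.232, -2.206, -0.001]
contact_force: [0.4, -1.1, -1.2]
gripper_width: 0.0448
time: 9.0
ee_pos: [0.4732, 0.2066, 0.0742]
tcp_rot: [2.233, -2.202, -0.002]
contact_force: [0.5, -0.5, -1.9]
gripper_width: 0.0443
shift mm [-14.8   3.3  34.2] yaw -0.0008 cur yaw -1.5568 z [-0.0047 -0.0028 -1.    ] t 9.0 [ 0.5188 -0.5105 -1.8598] 0.04425843395268754 j6 1.9198274799092057
```

```bash
python3 -m pendant '[[-8,2,15,0,-1],[-15,3.3,29,0,-1],[-15,3.3,29,0,-1],[-15,3.3,29,0,-1]]'; python3 to.py .4695 .2213 -.005 -1.556
python3 - <<'E'
from fit import *
w=cam("wrist");s=cam("side");e=env.state()["ee_pos"]
q=np.load("q.npy"); q=[.4995,.2217,.0145,0]; p=[e[0],e[1],.0145,e[2]+.0251]
S=[(50,22.5,50),(50,-22.5,50),(-18,22.5,50),(-18,-22.5,50),(50,22.5,0),(50,-22.5,0),(-50,-22.5,0)]
J=[(-115,-65,18),(-115,65,18),(135,65,18),(-110,28.5,26),(30,28.5,26),(-110,-28.5,26),(30,-28.5,26),(30,40.5,26),(30,-40.5,26),(50,-50,87),(50,50,87)]
def ov(cc,x,y,wd,h,k):
    m=crop(cc[0],x,y,wd,h,k)
    for P,col in ((pose(p,S),(0,0,255)),(pose(q,J),(255,0,255))):
        for u in proj(P,cc): cv2.circle(m,tuple(int(round(v)) for v in ((u[0]-x+.5)*k-.5,(u[1]-y+.5)*k-.5)),2,col,-1)
    return m
cv2.imwrite("pics/pre.png",np.hstack([ov(w,160,0,320,400,1.5)[:600],ov(s,260,110,106,200,3)[:600]])); print(p)
E
```

```text
time: 9.4
ee_pos: [0.4693, 0.2211, 0.0443]
tcp_rot: [2.232, -2.201, -0.003]
contact_force: [-0.1, 0.2, -1.0]
gripper_width: 0.0446
shift mm [-0.4 -0.5 49.3] yaw -0.0009 cur yaw -1.5569 z [-0.0062 -0.0035 -1.    ] t 9.4 [-0.1433  0.2167 -0.9826] 0.04462237981138428 j6 1.9487356902928452
[np.float64(0.46986938871666306), np.float64(0.22121602414349573), 0.0145, np.float64(0.07054519339045519)]
```

View pics/pre.png

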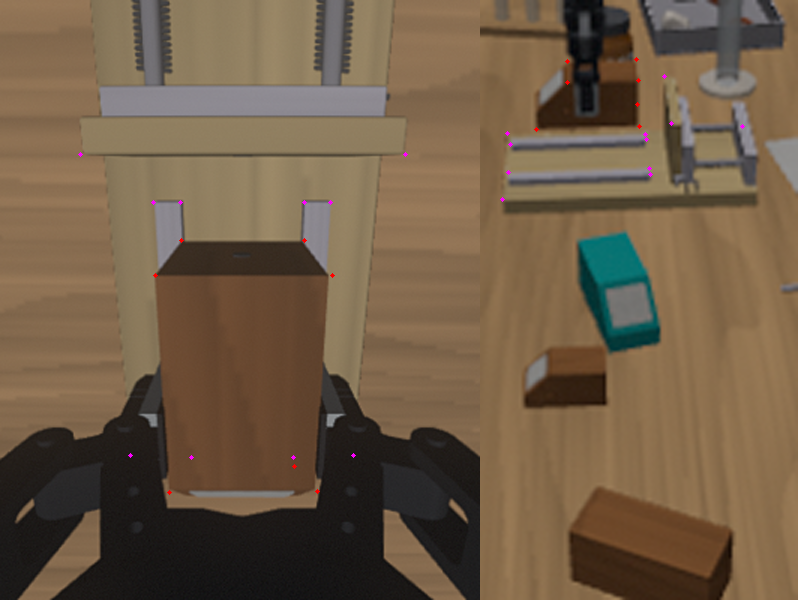

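The overlay matches rails, panel top edge and stand in the wrist view to about 1–2 px, and the stand sits centred between the rails. I lower it to the bed.

```bash
python3 -m pendant '[[-0.4,-0.5,12,0,-1],[-0.4,-0.5,26,0,-1],[-0.4,-0.5,38,0,-1],[-0.4,-0.5,45,0,-1],[-0.4,-0.5,48,0,-1],[-0.4,-0.5,48,0,-1]]'; python3 to.py .4695 .2213 -.007 -1.556
```

```text
time: 10.1
ee_pos: [0.47, 0.2214, -0.003]
tcp_rot: [2.232, -2.202, -0.002]
contact_force: [0.6, 0.3, -1.0]
gripper_width: 0.0442
shift mm [0.1 0.5 4. ] yaw -0.0011 cur yaw -1.5571 z [-0.0051 -0.003  -1.    ] t 10.1 [ 0.5742  0.2892 -1.0059] 0.04422083295098526 j6 1.9491650249672074
```

```bash
python3 -m pendant '[[0,0,1,0,-1],[0,0,2,0,-1],[0,0,3,0,-1],[0,0,3,0,-1]]'; python3 to.py .4695 .2213 -.007 -1.556
```

```text
time: 10.5
ee_pos: [0.47, 0.2214, -0.006]
tcp_rot: [2.233, -2.202, -0.002]
contact_force: [0.0, -0.3, -1.8]
gripper_width: 0.0442
shift mm [0.1 0.5 1. ] yaw -0.0011 cur yaw -1.5571 z [-0.0049 -0.0029 -1.    ] t 10.5 [ 0.0424 -0.3298 -1.8124] 0.04424474053844937 j6 1.9491302372938253
```

```bash
python3 -m pendant '[[0,0,0.5,0,-1],[0,0,1,0,-1],[0,0,1,0,-1]]'; python3 -m pendant '[[0,0,0.5,0,-1],[0,0,1,0,-1],[0,0,1,0,-1]]'
```

```text
time: 10.8
ee_pos: [0.47, 0.2215, -0.007]
tcp_rot: [2.233, -2.202, -0.002]
contact_force: [0.1, -1.1, -1.3]
gripper_width: 0.0445
time: 11.1
ee_pos: [0.4702, 0.2216, -0.007]
tcp_rot: [2.233, -2.203, -0.002]
contact_force: [-6.0, -3.6, 9.8]
gripper_width: 0.0445
```

The bed contact came at reported z = −0.007, just as predicted for an 18 mm bed, with about 10 N down. The stand now rests between the rails, its back about 29 mm short of the panel. I slide along tool −y, which is the jig's +x, first to just short of the panel.

```bash
python3 -m pendant '[[0,0,-0.3,0,-1],[0,0,-0.3,0,-1],[0,-5,-0.3,0,-1],[0,-10,-0.3,0,-1],[0,-15,-0.3,0,-1],[0,-20,-0.3,0,-1],[0,-24,-0.3,0,-1],[0,-24,-0.3,0,-1]]'; python3 to.py .5 .2217 -.007 -1.556
```

```text
time: 11.9
ee_pos: [0.4947, 0.2218, -0.0069]
tcp_rot: [2.233, -2.203, -0.002]
contact_force: [0.1, 0.3, -1.5]
gripper_width: 0.0444
shift mm [ 0.2 -5.3  0. ] yaw -0.0013 cur yaw -1.5573 z [-0.0045 -0.0028 -1.    ] t 11.9 [ 0.0886  0.2869 -1.5421] 0.04441141646827438 j6 1.9326621670615785
```

```bash
python3 -m pendant '[[0,-2,0,0,-1],[0,-4,0,0,-1],[0,-6,0,0,-1],[0,-8,0,0,-1],[0,-10,0,0,-1],[0,-10,0,0,-1],[0,-10,0,0,-1]]'; python3 -m pendant '[[0,-2,0,0,-1],[0,-4,0,0,-1],[0,-5,0,0,-1],[0,-5,0,0,-1],[0,-5,0,0,-1]]'
```

```text
time: 12.6
ee_pos: [0.5047, 0.222, -0.007]
tcp_rot: [2.233, -2.203, -0.002]
contact_force: [-0.6, -0.6, -0.2]
gripper_width: 0.0446
time: 13.1
ee_pos: [0.5095, 0.222, -0.007]
tcp_rot: [2.232, -2.202, -0.002]
contact_force: [-4.7, -0.1, 1.3]
gripper_width: 0.0446
```

```bash
python3 -m pendant '[[0,-2,0,0,-1],[0,-4,0,0,-1],[0,-6,0,0,-1],[0,-6,0,0,-1]]'; python3 -m pendant '[[0,0,0,0,-1],[0,0,0,0,-1]]'
python3 - <<'E'
from fit import *
F=[]
for i in range(4):
    s=cam("side"); w=cam("wrist"); st=env.state(); F.append(st["contact_force"])
print(np.mean(F,0),np.std(F,0),st["ee_pos"])
cv2.imwrite("pics/push.png",np.hstack([crop(w[0],200,60,260,300,1.6)[:480],crop(s[0],310,140,64,80,6)[:480]]))
q=[.4995,.2217,.0145,0]
for n in (0,10,15,20): print(n,"panel top edge wrist crop",((proj(pose(q,[(50+n,-50,87),(50+n,50,87)]),w)-[200,60])*1.6).round(1).tolist())
E
```

```text
time: 13.5
ee_pos: [0.5151, 0.2221, -0.007]
tcp_rot: [2.232, -2.202, -0.004]
contact_force: [-8.0, -1.1, 3.3]
gripper_width: 0.0444
time: 13.7
ee_pos: [0.5147, 0.2221, -0.007]
tcp_rot: [2.231, -2.201, -0.005]
contact_force: [-7.0, -0.4, 2.8]
gripper_width: 0.0446
[-8.0594 -0.8563  2.8937] [0.2026 0.3052 0.3684] [ 0.5146  0.2221 -0.007 ]
0 panel top edge wrist crop [[432.7, 290.3], [-38.6, 291.2]]
10 panel top edge wrist crop [[440.6, 246.3], [-46.4, 247.1]]
15 panel top edge wrist crop [[444.8, 223.2], [-50.5, 224.0]]
20 panel top edge wrist crop [[449.0, 199.3], [-54.6, 200.0]]
```

View pics/push.png

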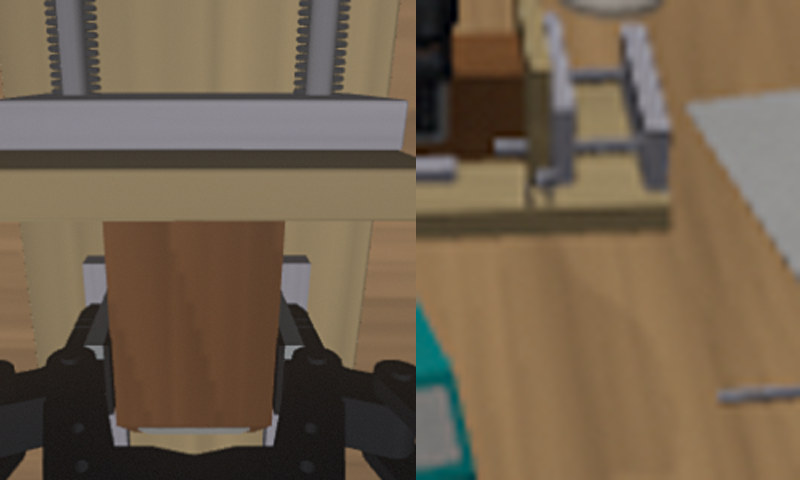

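The panel's top front edge is at crop row ≈221, which puts the travel at about 15.5 mm. The force is 8.1 N (about 13.5 mm), and the side view shows the pointer between the two marks, with the stand's back flush on the panel. I hold for well over two seconds.

```bash
H='[[0,0,0,0,-1],[0,0,0,0,-1],[0,0,0,0,-1],[0,0,0,0,-1],[0,0,0,0,-1],[0,0,0,0,-1],[0,0,0,0,-1],[0,0,0,0,-1]]'; python3 -m pendant '[[0,-0.4,0,0,-1],[0,-0.4,0,0,-1],[0,-0.4,0,0,-1],[0,-0.4,0,0,-1],[0,-0.4,0,0,-1],[0,-0.4,0,0,-1],[0,-0.4,0,0,-1],[0,-0.4,0,0,-1]]'; python3 -m pendant '[[0,-0.3,0,0,-1],[0,-0.3,0,0,-1],[0,-0.3,0,0,-1],[0,-0.3,0,0,-1],[0,-0.3,0,0,-1],[0,-0.3,0,0,-1],[0,-0.3,0,0,-1],[0,-0.3,0,0,-1]]'; python3 -m pendant '[[0,-0.3,0,0,-1],[0,-0.3,0,0,-1],[0,-0.3,0,0,-1],[0,-0.3,0,0,-1],[0,-0.3,0,0,-1],[0,-0.3,0,0,-1],[0,-0.3,0,0,-1],[0,-0.3,0,0,-1]]'
python3 - <<'E'
from fit import *
F=[];E=[]
for i in range(16): w=cam("wrist"); st=env.state(); F.append(st["contact_force"]); E.append(st["ee_pos"])
print(np.mean(F,0),E[0],E[-1],st["time"],st["gripper_width"],abs(st["qvel"]).max())
# panel edge row at column through the panel right of the stand
g=cv2.cvtColor(w[0],cv2.COLOR_BGR2GRAY).astype(int)
for x in (250,400): c=g[:,x]; d=np.diff(c); r=np.argsort(-abs(d[150:230]))[:3]+150; print(x,sorted(r),d[sorted(r)])
q=[.4995,.2217,.0145,0]
for n in (10,15,20): print(n,proj(pose(q,[(50+n,-20,87)]),w))
E
```

```text
time: 14.9
ee_pos: [0.5146, 0.2221, -0.0069]
tcp_rot: [2.231, -2.201, -0.006]
contact_force: [-8.5, -1.6, 2.6]
gripper_width: 0.0445
time: 15.7
ee_pos: [0.5145, 0.2221, -0.0069]
tcp_rot: [2.23, -2.2, -0.006]
contact_force: [-6.9, -0.7, 3.4]
gripper_width: 0.044
time: 16.5
ee_pos: [0.5143, 0.2221, -0.0069]
tcp_rot: [2.23, -2.199, -0.007]
contact_force: [-9.3, -1.1, 2.9]
gripper_width: 0.0439
[-8.1935 -1.0216  3.2861] [ 0.5143  0.2221 -0.0069] [ 0.5144  0.2221 -0.0069] 17.3 0.04425442015623587 0.001655756368172633
250 [np.int64(152), np.int64(153), np.int64(165)] [-32 -36  27]
400 [np.int64(152), np.int64(153), np.int64(165)] [-33 -39  27]
10 [[384.6738 214.1499]]
15 [[385.7593 199.6169]]
20 [[386.8733 184.5776]]
```

The hold has been steady for over 3 s: 8.2 N, drift under 0.5 mm. I hand it in.

```bash
python3 -c "
from bench import env
print(env.sign_off()); s=env.state(); print(s['time'],s['ee_pos'],s['contact_force'],s['gripper_width'])"
```

```text
the job is handed in; nothing more can be done
None
the job is handed in; nothing more can be done
```

I set the large stand flat on the jig bed between the rails and slid it flush against the panel. I pushed the panel to about the middle of the marks, held it there for over 3 s, and handed in at about 17.3 s with the gripper still holding. No verdict was reported.

**Last checks before handing in:**
- **Push:** the force was 8.2 N, which means about 13.7 mm of travel. The wrist picture, taken just before the hold, gave about 15.5 mm. The two differ by about 2 mm, but both lie between the marks.
- **Placing:** the pictures showed the pointer between the marks and the stand's back flush on the panel. By the fitted poses the stand is centred and in line with the jig.
- **Steadiness:** the arm drifted less than 0.5 mm during the hold, with the jaws at 44 mm on the 45 mm stand.

**What went wrong or disagreed:**
- **First grasp missed:** the fingers closed above the stand because the reported tool height is about 39 mm lower than the real fingertips. I found this from the pictures and a roughly 29 N touch on the stand's top, then corrected for it. The bed contact later came at the predicted height.
- **First jig fit rejected:** from one view it was about 14 mm off in y, so I measured again from above.
- **Bed height:** two views gave 14–16 mm, against 18 mm in the text.

I saw nothing of the bystanders being disturbed, but I made no separate final check on them.

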